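# Let two dowels out of a gated chute into a box

## Robot

A 6-joint arm with a two-finger parallel gripper is mounted at the origin on a cart in front of the work surface, level with it; the furniture and walls round the work are solid. World frame = base frame: x ahead of the robot, y to its left, z up, the work surface at z = 0. Lengths are in mm, angles in rad, forces in N, time in s.
With the tool pointing down it reaches from about 275 to 1000 mm from the base axis. Payload 8.4 kg.
Tool frame: the origin (TCP) lies at the very end of the fingers, on their centre line; the grasp point (between the pads) lies 19 mm behind it; z points along the fingers, y is the direction in which the jaws open and shut (so a half turn about z gives the same grasp; the last joint's range is limited). The gripper opens to 85 mm and grips with 20 to 120 N. Pads are 22 mm wide; open, the fingers measure 114 mm over their backs; the gripper's body (76 mm by 85 mm) begins 54 mm behind the grasp point. The pads swing forward as they close: fully open they stand 13 mm farther back than shut.
Start: joints at [-1.35, 0.353, 1.633, -0, 1.155, -0.002], TCP at [138.099, -609.554, 231.281] pointing down, gripper open.
Joint ranges: [-2.63, 2.63], [-0.92, 2.1], [0.06, 2.66], [-1.3, 4.44], [0, 2.69], [-3.02, 3.02]. Speed limits (rad/s): [2.22, 2.22, 2.79, 3.14, 3.14, 3.14].

## Interface

Orientations are given as [roll, pitch, yaw] about the fixed x, y, z axes, in that order (R = Rz(yaw) Ry(pitch) Rx(roll)).
In Python, from rig import sense, grab_frame, get_calibration, sign_off, boxes_of, trace gives the robot as it stands.
- The arm moves only by the tool servo_tool, never from a script. Its argument "rows" is a list of rows, each a list of 3 entries, a list of its own where there are three numbers: the finger opening in mm, from 0 to 85.4, then the shift along the tool's x, y, z in mm, then the turn, a rotation vector about the tool's x, y, z in degrees. A call has 1 to 8 rows; each row shifts and turns the commanded pose from where the row before left it, along the tool's axes as they then stand; what a row does not reach is not made up. A row lasts 1/8 s, in which the tool goes at most 62.5 mm and 10.7 degrees, less where a joint would pass 70% of its speed; a pose out of reach is approached as far as the arm can. A call is refused whole if a number of a shift passes 62.5 or a number of a turn 10.7, either way. A call with a gripper value outside its range is refused whole. The fingers move at their own pace and stop on an object; "force" is the grip in N (left out, the last holds). Time passes only in rows, so rows that do not move let the fingers close. It gives the time, the measured TCP pose, the force and the opening at its end, in the units of the state.
- sense(): the state, without advancing time (a new reading comes with each control period).
- grab_frame(name): name is "scene" or "top"; returns the picture (400x640x3 uint8, blue, green, red); there is no depth.
- get_calibration(name): a dict with "intrinsics" (3x3 intrinsics, pixels), "world_to_cam" (4x4, takes a point from world to camera coordinates). Camera axes: x right, y down, z forward; pixel columns grow to the right and rows downward; lengths in mm; the calibration is good to about 2 mm. A picture is of the moment at which its call begins. get_calibration takes no time and is no camera call.
- sign_off(): hands the job in, once; it reports no verdict.
Trained networks look in the newest picture that a camera, given by its name, has taken for a name from the list of things; names that differ only in an ending like _2 or _b are one class to them, and where a whole thing is asked for, a point or a joint stands for the part that bears it (a point fixed in the world has none). Each returns a list of dicts, best first, with "conf" (0 to 1); they miss things now and then, are a little off and sometimes report something else, mostly with a low value. They report only what shows in the picture. A call takes as long as a camera call.
- boxes_of(camera, thing): "centre" ([x, y, z] in mm, in the coordinates of the camera as it stood for that picture, good to about 4 mm: the middle of the surface that is visible of it).
- trace(camera, thing): "mask" (400x640 bool, what is visible of it).
The state is a dict: "clock": time; "qpos": joint angles; "qvel": joint speeds; "joint_efforts": joint torques, N m; "eef_pos": TCP position; "tcp_rot": TCP orientation; "contact_force": force on the tool from outside, world axes, zero at the start; "wrist_torque": the same for the moment, N m; "opening": opening from 0.0 (shut) to 1.0 (fully open).
Only numpy, scipy, OpenCV 4.12 (cv2) and the standard library are available. Lean on these libraries where they do the work, as an engineer would, in place of code of your own. Each camera call takes 0.05 s, during which the arm holds its last target. There are 200 camera calls.

## Task

Push the open black card box sideways along the table until its long side stands square against the wooden front foot of the dowel chute, under the lip. Then press the black paddle at the back of the chute's rocking lever all the way down with the fingers, so that the gate lifts and both dowels roll into the box, and let the paddle come back up. Do not pick anything up, do not touch the dowels, and leave the other things on the table where they are.

Things in the scene. Friction and masses are not known exactly. Their poses are not given: they have to be found in the camera images.
- dispenser: Small plywood dowel chute fixed to the table, base 130 (x) x 140 (y) mm, 118 mm tall at the hinge posts. Origin: centre of its underside, on the table. Own +y points out of the mouth (the way the dowels roll), +z up. Lever hinge at y = -20 mm, z = 105 mm, axis along x; the gate hangs at y = +45 mm.
- stop_foot (a point): Middle of the chute's wooden front foot, the upright face at chute y = +70 mm, z = 11 mm, 130 mm wide and 22 mm high, against which the box is pushed. Axes as the chute.
- lip (a point): Middle of the lower edge of the steel chute lip, at chute y = +84 mm, about 36 mm above the table: the 26 mm box wall passes below it. Axes as the chute.
- paddle (a point): Black ribbed press pad, 34 (x) x 36 (y) x 8 mm, on the rear end of the rocking lever. Origin: centre of its top face, at chute y = -112 mm and 115 mm above the table when up; fully pressed it is about 38 mm lower and about 4 mm nearer the hinge (+y). Own z is normal to the pad. Only the table is below it.
- lever (a joint): Angle of the rocking lever, rad: 0 = paddle up and gate shut, 0.42 = paddle fully down at its stop and gate fully up (the gate then clears the dowels by about 15 mm). Spring return; the paddle needs about 3 N at first and 6 N at the stop.
- card_box: Open black card box, loose, 60 (own x) x 200 (own y) mm and 26 mm high, 2 mm walls and floor, about 120 g. Origin: centre of its underside. It starts with its long side roughly facing the chute mouth, turned by up to 0.15 rad, its centre 50 to 90 mm short of its place; when against the foot its centre lies at chute y = +100 mm.
- dowel_1: Round wooden dowel, 20 mm diameter, 60 mm long, lying across the chute just behind the gate. Origin at its centre, axis along own x.
- dowel_2: The same, behind the first, further up the chute.
- loupe: Black eye loupe, 37 mm diameter, 22 mm high; origin at its underside. Bystander.
- ferrule_a: Cream ring ferrule, 23 mm diameter, 22 mm high; origin at its underside. Bystander.
- ferrule_b: White ring ferrule, 23 mm diameter, 22 mm high; origin at its underside. Bystander.
- handle_blank: Dark wooden octagonal handle blank, 23 x 118 x 19 mm, length along own y; origin at its underside. Bystander.
- hammer: Small hammer, 200 x 78 x 20 mm, length along own x; origin at its underside. Bystander.
- stone: Green whetstone, 46 x 108 x 22 mm, length along own y; origin at its underside. Bystander.

How it is judged:
By the outcome, as a careful person would: the job done as asked, in the order asked, and still so for the second after the job is handed in, with the robot touching nothing.
It also fails if it takes over 48 s, if anything falls off the work surface, if the arm or the gripper's body presses on something with over 40 N, if the wrist force passes 120 N, or if a joint passes its speed limit or range.

## Working session

There is one attempt and no reset: what is moved stays moved. The work goes in short steps, Python scripts to look and compute and a tool call to move; the robot and the scene stay as the last step left them, time stands still between calls to the robot, and variables do not carry over. Pictures are saved under pics/ and viewed, about 8 in all and at most 12, crops included, and the job is handed in when it is done.

Besides the shell and the picture viewer there is one more tool, called after "Call:" as a command line: name --argument value ..., lists and objects as JSON in quotes. servo_tool: Moves the arm, as the interface text tells. Its arguments: {"type":"object","properties":{"rows":{"type":"array","items":{"type":"array"}},"force":{"type":"number"}},"required":["rows"]}

```bash
mkdir -p pics; cat > h.py <<'E'
import numpy as np,cv2
from rig import *
def toworld(cam,p):
    T=np.linalg.inv(np.array(get_calibration(cam)["world_to_cam"])); return (T@np.r_[p,1])[:3]
def ray(cam,u,v,z):
    c=get_calibration(cam);T=np.linalg.inv(np.array(c["world_to_cam"]))
    d=T[:3,:3]@np.linalg.inv(np.array(c["intrinsics"]))@np.array([u,v,1.]);o=T[:3,3]
    return o+d*(z-o[2])/d[2]
def proj(cam,p):
    c=get_calibration(cam);q=(np.array(c["world_to_cam"])@np.r_[p,1])[:3];q=np.array(c["intrinsics"])@q
    return q[:2]/q[2]
E
python3 - <<'E'
from h import *
for c in("scene","top"):
    cv2.imwrite(f"pics/{c}0.png",grab_frame(c))
    for t in("dispenser","paddle","card_box","dowel_1","loupe","ferrule_a","handle_blank","hammer","stone"):
        for r in boxes_of(c,t)[:2]: print(c,t,round(r["conf"],2),toworld(c,r["centre"]).round())
print(sense())
E
```

```text
scene dispenser 0.72 [521. -30.  61.]
scene paddle 0.8 [536. -39. 108.]
scene paddle 0.55 [521. -34.  57.]
scene card_box 0.81 [530. 123.   7.]
scene dowel_1 0.47 [518. -42.  63.]
scene loupe 0.74 [ 601. -370.   15.]
scene loupe 0.67 [ 433. -105.   12.]
scene ferrule_a 0.73 [523. -31.  58.]
scene ferrule_a 0.62 [624. -25.  13.]
scene hammer 0.61 [750. 131.  13.]
scene hammer 0.35 [523. -30.  54.]
scene stone 0.56 [ 600. -365.   16.]
top dispenser 0.63 [535. -69.  60.]
top paddle 0.85 [546. -88. 109.]
top paddle 0.47 [539. -67.  59.]
top card_box 0.68 [532. 127.   8.]
top dowel_1 0.48 [521. -24.  69.]
top dowel_1 0.48 [541. -93. 107.]
top ferrule_a 0.7 [754. 113.  19.]
top handle_blank 0.6 [ 623. -187.   20.]
top handle_blank 0.45 [540. -93. 103.]
top hammer 0.8 [756. 114.  16.]
top hammer 0.16 [538. -72.  58.]
top stone 0.76 [ 607. -380.   21.]
{'clock': 1.0, 'qpos': array([-1.35039989e+00,  3.52989819e-01,  1.63337896e+00, -2.15824508e-05,
        1.15517717e+00, -2.38180618e-03]), 'qvel': array([ 0.00060353,  0.00041601,  0.00026699, -0.00150325, -0.0003469 ,
        0.0003928 ]), 'joint_efforts': array([-2.35596504e-03, -6.05188465e+01, -3.42440557e+01, -9.97695656e-05,
        1.19119450e-03,  2.40147477e-05]), 'eef_pos': array([ 138.09711853, -609.57631836,  231.29634744]), 'tcp_rot': array([3.14154600e+00, 1.98566479e-05, 2.22786957e-01]), 'contact_force': array([-0.16482177, -0.87191327,  0.30738048]), 'wrist_torque': array([ 0.05155116, -0.05618744, -0.04522205]), 'opening': 0.9984380862620945}
```

View pics/scene0.png

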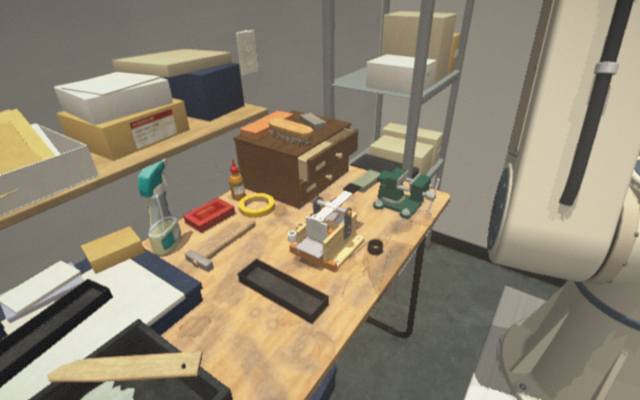

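View pics/top0.png

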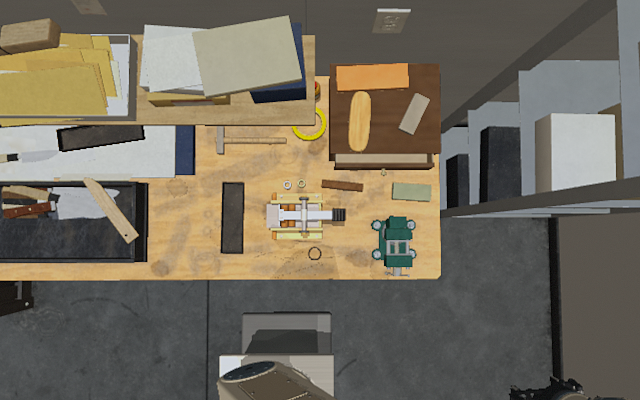

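Top view: robot at the bottom, box at about (232,217), chute at (297,215) with its mouth towards +y (left in the picture), paddle at (339,214), loupe ring at (315,254), ferrules at (287,184) and (301,184). I'll zoom in and measure.

```bash
python3 - <<'E'
from h import *
im=grab_frame("top"); cv2.imwrite("pics/top1.png",cv2.resize(im[165:275,205:365],None,fx=5,fy=5,interpolation=cv2.INTER_CUBIC))
for t,z in(("card_box",26),("paddle",115),("dispenser",60)):
    for r in trace("top",t)[:2]:
        m=r["mask"].astype(np.uint8); cs,_=cv2.findContours(m,0,2); c=max(cs,key=cv2.contourArea)
        b=cv2.boxPoints(cv2.minAreaRect(c)); print(t,r["conf"],b.round(1).tolist(),[ray("top",*p,z)[:2].round().tolist() for p in b])
T=np.linalg.inv(get_calibration("top")["world_to_cam"]);print(T[:3,3])
E
```

```text
card_box 0.84 [[220.0, 182.0], [245.0, 182.0], [245.0, 253.0], [220.0, 253.0]] [[632.0, 157.0], [632.0, 88.0], [434.0, 86.0], [434.0, 155.0]]
paddle 0.82 [[279.0, 199.0], [345.0, 199.0], [345.0, 229.0], [279.0, 229.0]] [[579.0, -13.0], [578.0, -186.0], [500.0, -186.0], [500.0, -13.0]]
dispenser 0.81 [[267.0, 193.0], [345.0, 193.0], [345.0, 238.0], [267.0, 238.0]] [[598.0, 23.0], [598.0, -190.0], [475.0, -190.0], [476.0, 23.0]]
[ 493.8528358   -91.65488012 1439.29638957]
```

View pics/top1.png

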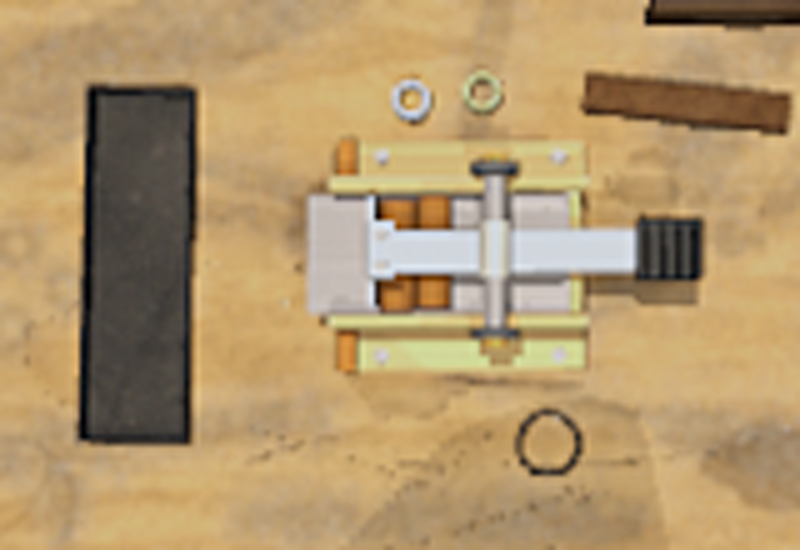

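```bash
python3 - <<'E'
from h import *
P=lambda x,y,z:ray("top",205+(x+.5)/5-.5,165+(y+.5)/5-.5,z)
for n,x,y,z in [("box",88,87,26),("box",196,88,26),("box",190,442,26),("box",80,440,26),("foot",337,138,22),("foot",337,372,22),("padR",702,218,115),("padR",702,280,115),("padL",637,218,115),("padL",637,280,115),("lip",308,195,38),("lip",308,313,38),("post",494,163,118),("post",494,340,118),("baserear",587,142,22),("baserear",587,370,22),("loupe",549,441,22),("fer",411,100,22),("fer",482,92,22)]:
    print(n,P(x,y,z)[:2].round(1))
E
```

```text
box [632.1 151.2]
box [631.5  90.9]
box [434.1  92.8]
box [435.4 153.8]
foot [603.6  12.2]
foot [472.6  11.7]
padR [ 554.1 -186.1]
padR [ 521.6 -185.9]
padL [ 554.2 -151.9]
padL [ 521.7 -151.8]
lip [570.7  26.9]
lip [505.4  26.7]
post [583. -77.]
post [490.5 -77. ]
baserear [ 601.2 -128.2]
baserear [ 473.4 -127.9]
loupe [ 434.  -106.6]
fer [625.  -29.3]
fer [629.5 -69.2]
```

Chute: yaw about 0, origin about (538, -57.5). Foot face is at y≈12.5 and pad centre at about (538, -169, 115). Box centre is about (533, 122), yaw about -0.012, so it has about 80 mm to go in -y. I'll work out the approach rows.

```bash
cat >> h.py <<'E'
def plan(tgt,yaw,n):
    s=sense();p=s["eef_pos"];y0=s["tcp_rot"][2];dy=(yaw-y0)/n;d=(np.array(tgt)-p)/n
    for i in range(n):
        y=y0+i*dy;print([round(float(v)) for v in (d[0]*np.cos(y)+d[1]*np.sin(y),d[0]*np.sin(y)-d[1]*np.cos(y),-d[2])],round(-np.degrees(dy),2))
E
python3 -c "
from h import *
plan([533,215,180],np.pi/2,18)"
```

```text
[32, -40, 3] -4.29
[34, -37, 3] -4.29
[37, -35, 3] -4.29
[40, -32, 3] -4.29
[42, -29, 3] -4.29
[44, -26, 3] -4.29
[46, -22, 3] -4.29
[47, -19, 3] -4.29
[48, -15, 3] -4.29
[49, -11, 3] -4.29
[50, -8, 3] -4.29
[51, -4, 3] -4.29
[51, 0, 3] -4.29
[51, 4, 3] -4.29
[50, 7, 3] -4.29
[50, 11, 3] -4.29
[49, 15, 3] -4.29
[47, 18, 3] -4.29
```

Call:
servo_tool --rows '[[60,[32,-40,3],[0,0,-4.3]],[60,[34,-37,3],[0,0,-4.3]],[60,[37,-35,3],[0,0,-4.3]],[60,[40,-32,3],[0,0,-4.3]],[60,[42,-29,3],[0,0,-4.3]],[60,[44,-26,3],[0,0,-4.3]],[60,[46,-22,3],[0,0,-4.3]],[60,[47,-19,3],[0,0,-4.3]]]'

```text
clock: 2.2
eef_pos: [314.0, -240.4, 207.5]
tcp_rot: [3.141, -0.0, 0.825]
contact_force: [0.5, 0.0, 0.5]
opening: 0.7
```

Call:
servo_tool --rows '[[60,[48,-15,3],[0,0,-4.3]],[60,[49,-11,3],[0,0,-4.3]],[60,[50,-8,3],[0,0,-4.3]],[60,[51,-4,3],[0,0,-4.3]],[60,[51,0,3],[0,0,-4.3]],[60,[51,4,3],[0,0,-4.3]],[60,[50,7,3],[0,0,-4.3]],[60,[50,11,3],[0,0,-4.3]]]'

```text
clock: 3.2
eef_pos: [488.6, 126.8, 183.4]
tcp_rot: [3.141, -0.0, 1.426]
contact_force: [1.0, -0.6, -0.3]
opening: 0.704
```

Call:
servo_tool --rows '[[60,[49,15,3],[0,0,-4.3]],[60,[47,18,3],[0,0,-4.3]],[60,[0,0,0],[0,0,0]]]'

```text
clock: 3.58
eef_pos: [532.5, 219.8, 177.0]
tcp_rot: [3.141, -0.001, 1.577]
contact_force: [-1.1, -0.3, -0.4]
opening: 0.703
```

Call:
servo_tool --rows '[[60,[0,0,50],[0,0,0.4]],[60,[0,0,50],[0,0,0]],[60,[0,0,45],[0,0,0]],[60,[0,0,20],[0,0,0]],[60,[0,0,6],[0,0,0]],[60,[0,0,0],[0,0,0]]]'

```text
clock: 4.32
eef_pos: [531.4, 216.5, 6.7]
tcp_rot: [3.141, -0.0, 1.566]
contact_force: [0.9, 0.1, -0.1]
opening: 0.706
```

```bash
python3 - <<'E'
from h import *
im=grab_frame("scene"); cv2.imwrite("pics/s2.png",cv2.resize(im[170:340,200:400],None,fx=3.5,fy=3.5,interpolation=cv2.INTER_CUBIC))
E
```

```text
(no output)
```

View pics/s2.png

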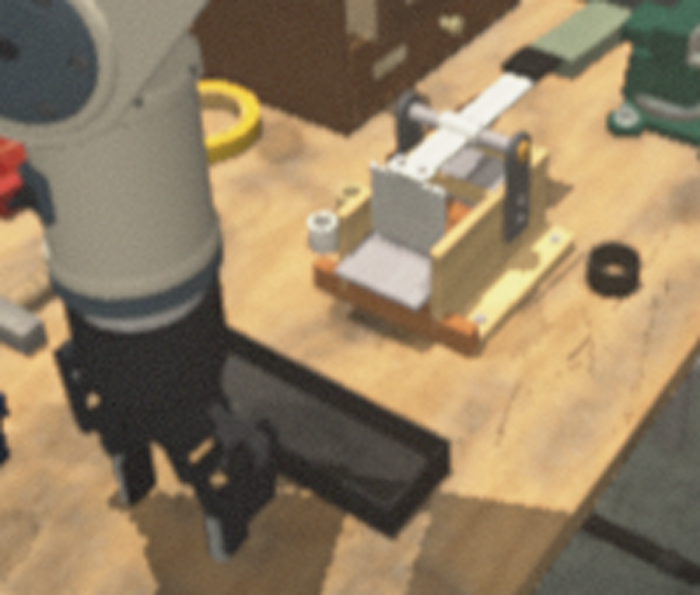

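The fingers are low behind the box's far wall, around (170,500) in the crop, with space between them and the box. I'll push along -y (tool -x).

Call:
servo_tool --rows '[[60,[-25,2,0],[0,0,-0.3]],[60,[-15,0,0],[0,0,0]],[60,[-8,0,0],[0,0,0]],[60,[-8,0,0],[0,0,0]],[60,[-8,0,0],[0,0,0]],[60,[-8,0,0],[0,0,0]],[60,[-8,0,0],[0,0,0]],[60,[-8,0,0],[0,0,0]]]'

```text
clock: 5.38
eef_pos: [533.2, 128.4, 6.2]
tcp_rot: [-3.141, -0.0, 1.572]
contact_force: [-0.5, 1.2, 0.2]
opening: 0.704
```

Call:
servo_tool --rows '[[60,[-8,0,0],[0,0,0]],[60,[-8,0,0],[0,0,0]],[60,[-8,0,0],[0,0,0]],[60,[-6,0,0],[0,0,0]],[60,[-4,0,0],[0,0,0]],[60,[0,0,0],[0,0,0]]]'

```text
clock: 6.12
eef_pos: [533.2, 94.5, 6.2]
tcp_rot: [-3.141, 0.0, 1.572]
contact_force: [-0.7, 0.6, -0.3]
opening: 0.703
```

```bash
python3 - <<'E'
from h import *
im=grab_frame("scene"); cv2.imwrite("pics/s3.png",cv2.resize(im[170:340,200:400],None,fx=3.5,fy=3.5,interpolation=cv2.INTER_CUBIC))
E
```

```text
(no output)
```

View pics/s3.png

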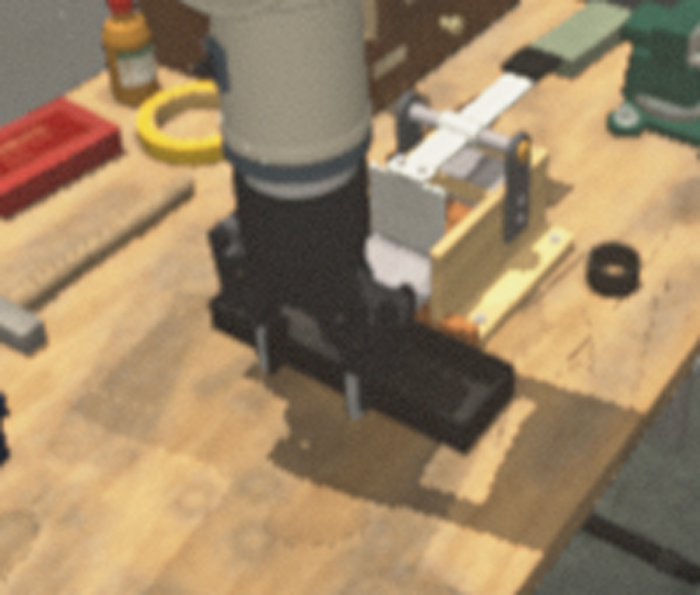

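The box follows squarely and is about 10 mm short of the foot. I'll continue slowly and watch the force.

Call:
servo_tool --rows '[[60,[-3,0,0],[0,0,0]],[60,[-3,0,0],[0,0,0]],[60,[-2,0,0],[0,0,0]],[60,[0,0,0],[0,0,0]]]'

```text
clock: 6.68
eef_pos: [533.3, 86.6, 6.3]
tcp_rot: [-3.142, 0.0, 1.572]
contact_force: [0.1, -0.7, 0.3]
opening: 0.705
```

Call:
servo_tool --rows '[[60,[-1,0,0],[0,0,0]],[60,[-1,0,0],[0,0,0]],[60,[0,0,0],[0,0,0]]]'

```text
clock: 7.05
eef_pos: [533.3, 84.8, 6.3]
tcp_rot: [3.142, 0.0, 1.572]
contact_force: [-0.1, 0.8, 0.4]
opening: 0.701
```

Call:
servo_tool --rows '[[60,[-1,0,0],[0,0,0]],[60,[-1,0,0],[0,0,0]],[60,[0,0,0],[0,0,0]]]'

```text
clock: 7.42
eef_pos: [533.3, 83.8, 6.3]
tcp_rot: [3.142, -0.001, 1.572]
contact_force: [-2.0, 8.6, 0.5]
opening: 0.699
```

Call:
servo_tool --rows '[[60,[-1,0,0],[0,0,0]],[60,[0,0,0],[0,0,0]]]'

```text
clock: 7.68
eef_pos: [533.3, 83.7, 6.4]
tcp_rot: [3.141, -0.002, 1.571]
contact_force: [-1.0, 14.9, 0.5]
opening: 0.698
```

Contact came at y≈83.8, as predicted, with about 15 N seating the box. Next: retreat, rise, and shut the fingers.

Call:
servo_tool --rows '[[60,[10,0,0],[0,0,0]],[60,[25,0,0],[0,0,0]],[60,[10,0,-40],[0,0,0]],[0,[0,0,-60],[0,0,0]],[0,[0,0,-60],[0,0,0]],[0,[0,0,-40],[0,0,0]],[0,[0,0,0],[0,0,0]]]'

```text
clock: 8.55
eef_pos: [535.3, 127.3, 209.8]
tcp_rot: [3.135, -0.001, 1.572]
contact_force: [-0.5, 0.1, -0.6]
opening: 0.003
```

Call:
servo_tool --rows '[[0,[-45,1,0],[0,0,0]],[0,[-50,1,0],[0,0,0]],[0,[-50,1,0],[0,0,0]],[0,[-50,1,0],[0,0,0]],[0,[-50,1,0],[0,0,0]],[0,[-50,0,0],[0,0,0]],[0,[0,0,0],[0,0,0]]]'

```text
clock: 9.43
eef_pos: [537.7, -170.9, 204.7]
tcp_rot: [-3.14, 0.0, 1.568]
contact_force: [-0.9, 1.6, -0.5]
opening: -0.002
```

```bash
python3 - <<'E'
from h import *
s=sense();print(s["eef_pos"],s["tcp_rot"],s["opening"])
im=grab_frame("top"); a=cv2.resize(im[165:275,205:365],None,fx=5,fy=5,interpolation=cv2.INTER_CUBIC)
cv2.imwrite("pics/t4.png",a)
E
```

```text
[ 537.69585669 -170.92310299  204.72678333] [-3.13961242e+00  2.28883450e-04  1.56827363e+00] -0.0024715019092427554
```

View pics/t4.png

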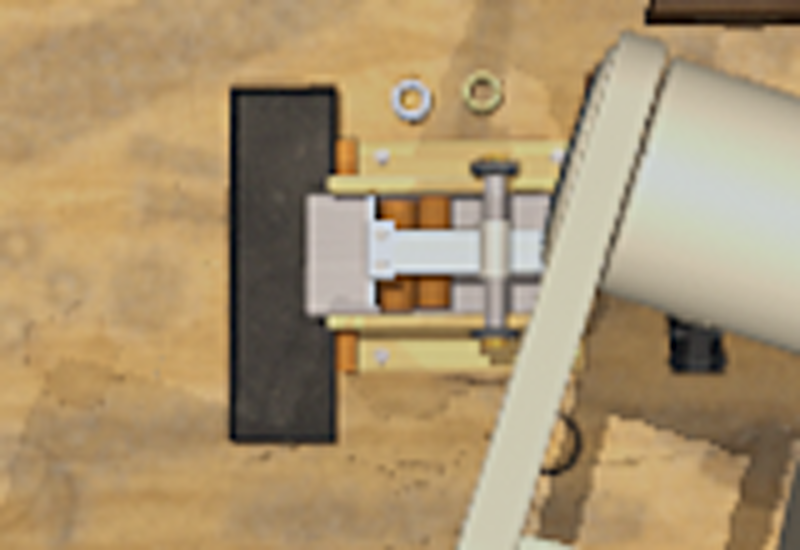

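The box sits square against the foot, edge at crop x≈337 top and bottom, with its wall under the lip. Both dowels are still behind the gate. Now I'll press the paddle.

Call:
servo_tool --rows '[[0,[1,0,50],[0,0,0]],[0,[1,0,25],[0,0,0]],[0,[0,0,10],[0,0,0]],[0,[0,0,6],[0,0,0]],[0,[1,0,6],[0,0,0]],[0,[0,0,6],[0,0,0]],[0,[1,0,6],[0,0,0]],[0,[0,0,6],[0,0,0]]]'

```text
clock: 10.48
eef_pos: [539.2, -164.3, 91.4]
tcp_rot: [3.14, 0.0, 1.572]
contact_force: [0.2, 0.9, 5.9]
opening: 0.005
```

Call:
servo_tool --rows '[[0,[1,0,6],[0,0,0]],[0,[0,0,4],[0,0,0]],[0,[0,0,2],[0,0,0]],[0,[0,0,0],[0,0,0]]]'

```text
clock: 10.98
eef_pos: [539.4, -162.6, 80.5]
tcp_rot: [3.14, -0.001, 1.571]
contact_force: [-3.2, 2.7, 17.6]
opening: -0.003
```

17.6 N at z≈80 means it's on the stop, since the spring alone gives about 6 N. I'll hold while the dowels roll.

Call:
servo_tool --rows '[[0,[0,0,0],[0,0,0]],[0,[0,0,0],[0,0,0]],[0,[0,0,0],[0,0,0]],[0,[0,0,0],[0,0,0]],[0,[0,0,0],[0,0,0]],[0,[0,0,0],[0,0,0]],[0,[0,0,0],[0,0,0]],[0,[0,0,0],[0,0,0]]]'

```text
clock: 11.98
eef_pos: [539.3, -162.6, 80.5]
tcp_rot: [3.14, -0.001, 1.571]
contact_force: [-3.5, 2.9, 18.2]
opening: 0.003
```

```bash
python3 - <<'E'
from h import *
a=grab_frame("top")[165:275,205:365]; b=grab_frame("scene")[170:300,230:400]
f=lambda i,h:cv2.resize(i,(int(i.shape[1]*h/i.shape[0]),h),interpolation=cv2.INTER_CUBIC)
cv2.imwrite("pics/c5.png",np.vstack([cv2.resize(f(a,300),(400,275)),cv2.resize(f(b,300),(400,305))]))
E
```

```text
(no output)
```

View pics/c5.png

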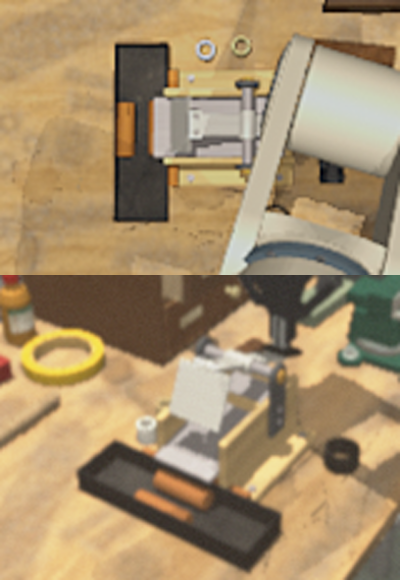

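Both dowels are out of the chute and in the box. One lies by the far wall and the other near the lip. I'll let the paddle rise gently and clear off.

Call:
servo_tool --rows '[[0,[0,0,-6],[0,0,0]],[0,[-1,0,-7],[0,0,0]],[0,[-1,0,-7],[0,0,0]],[0,[-1,0,-7],[0,0,0]],[0,[-1,0,-8],[0,0,0]],[0,[0,0,-10],[0,0,0]],[0,[0,0,-30],[0,0,0]],[0,[0,0,-40],[0,0,0]]]'

```text
clock: 13.08
eef_pos: [537.3, -166.7, 194.2]
tcp_rot: [-3.138, -0.001, 1.572]
contact_force: [0.3, 0.4, 0.3]
opening: 0.005
```

Call:
servo_tool --rows '[[0,[-40,0,-10],[0,0,0]],[0,[-50,-20,-10],[0,0,0]],[0,[-50,-30,0],[0,0,0]],[0,[-50,-30,0],[0,0,0]],[0,[-30,-20,0],[0,0,0]],[0,[0,0,0],[0,0,0]],[0,[0,0,0],[0,0,0]]]'

```text
clock: 13.95
eef_pos: [438.8, -386.6, 214.2]
tcp_rot: [-3.141, -0.001, 1.572]
contact_force: [-0.4, -0.2, 0.2]
opening: -0.003
```

```bash
python3 - <<'E'
from h import *
a=grab_frame("top")[165:275,205:365]; b=grab_frame("scene")[170:300,230:400]
f=lambda i,h:cv2.resize(i,(int(i.shape[1]*h/i.shape[0]),h),interpolation=cv2.INTER_CUBIC)
cv2.imwrite("pics/c6.png",np.vstack([cv2.resize(a,(430,296),interpolation=2),cv2.resize(b,(430,304),interpolation=2)]))
for c in("top","scene"):
  for r in boxes_of(c,"dowel_1")[:3]: print(c,r["conf"],toworld(c,r["centre"]).round())
E
```

```text
top 0.47 [535.  60.  21.]
top 0.37 [537.  30.  18.]
scene 0.55 [536.  32.  12.]
```

View pics/c6.png

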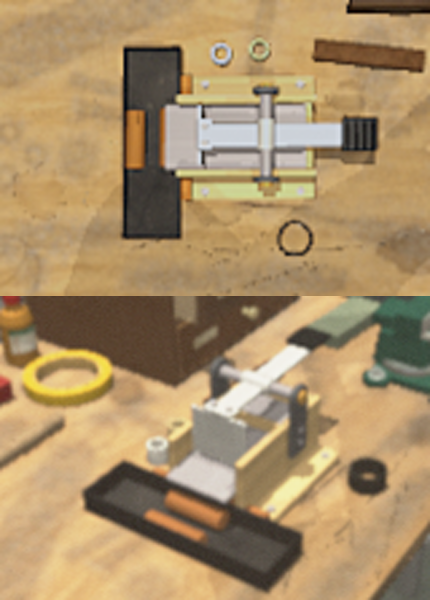

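The paddle is back up, the gate shut, and both dowels lie in the box, which is still against the foot. The ferrules, loupe and handle blank haven't moved. Handing in.

```bash
python3 -c "
from rig import *
print(sign_off())"
```

```text
the job is handed in; nothing more can be done
None
```

The job is done and handed in at about 14 s on the robot's clock, against the 48 s limit.

- **Box:** I pushed it about 80 mm with the part-opened fingers until it was square against the foot, under the lip. The seating force was about 15 N.
- **Paddle:** I pressed it to its stop with shut fingers, with about 18 N on the tool, and held it there for about 1 s. I then let it rise and moved the arm clear.
- **Last checks, box and dowels:** In the final pictures the box is still flush with the foot. Both dowels lie inside it, at world y≈60 and y≈30 mm.
- **Last checks, lever and bystanders:** The paddle is up and the gate shut. The loupe, ferrules and handle blank look unmoved. The hammer and stone lay outside or mostly outside the final crops, so I didn't recheck them, but the arm never came down near either.
- **Disagreement:** In the last check the scene camera's network found only one of the two dowels, but both show clearly in its picture. The top camera's network found both.

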